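Unload the battery press and clamp the next packs

ROBOT

A 6-joint arm with a two-finger parallel gripper is mounted at the origin on the work surface. World frame = base frame: x ahead of the robot, y to its left, z up, the work surface at z = 0. Lengths are in m, angles in rad, forces in N, time in s.
With the tool pointing down it reaches from about 0.35 to 0.775 m from the base axis. Payload 5.5 kg.
Tool frame: the origin (TCP) lies on the centre line of the jaws, within the pads' length; the fingertips stand 11 mm ahead of it and the grasp point (between the pads) lies 8 mm behind it (env.tip_extent is the distance from the TCP to the fingertips, in m); z points along the fingers, y is the line along which they close (so a half turn about z gives the same grasp; the last joint's range is limited). The gripper opens to 85 mm and grips with 20 to 120 N. Pads are 22 mm wide; open, the fingers measure 114 mm over their backs; the gripper's body (76 mm by 85 mm) begins 54 mm behind the grasp point. The pads swing forward as they close: fully open they stand 13 mm farther back than shut.
Start: joints at [1.182, 0.313, 0.046, 1.304, 0, 1.431], TCP at [0.142, 0.557, 0.242] pointing down, gripper open.
Joint ranges: [-2.76, 2.76], [-0.86, 1.69], [-1.03, 1.26], [-2.2, 2.34], [-1.47, 1.5], [-3.14, 3.14]. Speed limits (rad/s): [2.57, 2.57, 3.14, 3.14, 3.14, 3.14].

INTERFACE

Orientations are given as a unit quaternion [w, x, y, z].
In Python, from workcell import env gives the robot as it stands.
- The arm moves only by the shell command python3 -m jog 'ROWS' [FORCE]. ROWS is JSON, a list of rows, each a list of 5 numbers: the gripper's target within -1 to 1 (shut at 1, half-way at 0, fully open at -1), then the shift along the tool's x, y, z in m, then the turn about the tool's z in degrees. In form: [[fingers, tx, ty, tz, turn], ...]. A call has 1 to 5 rows; each row shifts and turns the commanded pose from where the row before left it, along the tool's axes as they then stand; what a row does not reach is not made up. A row lasts 1/12 s, in which the tool goes at most 41.7 mm and 7.16 degrees, less where a joint would pass 70% of its speed; a pose out of reach is approached as far as the arm can. A call is refused whole if a number of a shift passes 0.0417 or a number of a turn 7.16, either way. A call with a gripper value outside its range is refused whole. The fingers move at their own pace and stop on an object; FORCE is the grip in N (left out, the last holds). Time passes only in rows, so rows that do not move let the fingers close. It gives the time, the measured TCP pose, the force, the opening and the grip force at its end, in the units of the state.
- env.get_state(): the state, without advancing time (a new reading comes with each control period).
- env.read_camera(name): name is "scene" or "top"; returns a dict with "img" (480x640x3 uint8, red, green, blue), "fov_y" (degrees; the focal length in pixels is half the picture's height over the tangent of half this angle, whatever the lens; pixels are square), "cx", "cy" (the principal point, pixels), "T" (4x4, takes a point from camera to world coordinates). Camera axes: x right, y up, looking along -z (the intrinsics and any distortion apply to the point x, -y, -z); pixel columns grow to the right and rows downward; lengths in m; the calibration is good to about 2 mm. A picture is of the moment at which its call begins. There is no depth.
- env.hand_in(): hands the job in; it is judged then, once.
The state is a dict: "clock": time; "joint_pos": joint angles; "qvel": joint speeds; "tau": joint torques, N m; "tcp_pos": TCP position; "orientation": TCP orientation; "wrist_force": force on the tool from outside, world axes, zero at the start; "ft_torque": the same for the moment, N m; "finger_gap": finger opening in m; "grip_force": force on a finger pad.
Only numpy, scipy, OpenCV 4.12 (cv2) and the standard library are available. Lean on these libraries where they do the work, as an engineer would, in place of code of your own. Each camera call takes 0.05 s, during which the arm holds its last target. There are 200 camera calls.

TASK

Turn the press's spoked capstan anticlockwise, pushing spoke after spoke, until the jaw is fully open, then lift out every finished (green) battery pack and stand it upright in the steel tray. With the jaw open, stand every fresh (maroon) pack upright on the press bed, long sides facing the jaws as the finished ones stood, then turn the capstan back clockwise until the jaw grips them all firmly. There are one to three finished and one or two fresh packs; leave the other things on the bench where they are.

Things in the scene. Friction and masses are not known exactly. Their poses are not given: they have to be found in the camera images.
- press: fixed clamp press. Origin at bench level below the middle of the fixed jaw's gripping face; x runs along the jaws, y from the fixed jaw across to the capstan, z up. Steel bed 270 mm long in x, 12 mm above the bench. Fixed jaw 270 mm long, 22 mm thick (y -22 to 0), top 50 mm above the bench
- bed (a point): point on the bed, press frame (0, 26, 12) mm, axes as the press: where the middle finished pack stands at first, narrow way across the jaws; the others stand 84 mm either side of it along x. Moving jaw: face at press y = 52 mm + joint jaw, 260 mm long in x, 24 mm thick, top 50 mm above the bench
- guard (a point): middle of the top of a flat yellow barred guard (no finger passes), 107 mm above the bench, 222 x 65 mm (press x -111 to 111, y 125 to 190 mm), on yellow posts at x = +-105, y = 155 mm. It roofs the jaw-side half of the capstan: spokes can be reached from above only on the half away from the jaws
- capstan_hub (a point): capstan centre at the height of its spokes, press frame (0, 220, 85) mm, axes as the press. Vertical axis; hub 52 mm across, top 110 mm above the bench; gear box 90 x 90 mm below, top 50 mm above the bench; five level spokes, 72 degrees apart, 14 mm thick, each ending in a 24 mm ball centred 84 mm from the axis (one red, four black)
- capstan (a joint): turn of the capstan in rad, 0 at the clamped start, growing anticlockwise seen from above; the red-balled spoke points at this angle from the press's x axis (towards its y axis). Geared to the jaw: 1 rad draws the jaw 5 mm open; range -1.2 to 5.2. Stays where left; about 3 N at 70 mm radius turns it. With the jaw against packs it stops hard between 0 and -0.1 (10 to 15 N at 70 mm grips firmly); let go there, its friction keeps the grip
- jaw (a joint): opening of the moving jaw in m: 0 when it touches 52 mm packs standing against the fixed jaw, fully open at 0.026; driven only by the capstan
- tray: fixed open steel tray, 290 x 150 mm (its x, y), 30 mm high, walls and floor 4 to 5 mm; origin under its centre
- finished_a: finished battery pack A: green case, black top, 52 x 70 x 90 mm (its y, x and z; y is the narrow way), about 0.5 kg with its weight low down, origin at the centre of its underside, z up. Stands in the press at the start; may be absent
- finished_b: finished battery pack B: green case, black top, 52 x 70 x 90 mm (its y, x and z; y is the narrow way), about 0.5 kg with its weight low down, origin at the centre of its underside, z up. Stands in the press at the start; may be absent
- finished_c: finished battery pack C: green case, black top, 52 x 70 x 90 mm (its y, x and z; y is the narrow way), about 0.5 kg with its weight low down, origin at the centre of its underside, z up. Stands in the press at the start; may be absent
- fresh_a: fresh battery pack A: maroon case, black top, 52 x 70 x 90 mm (its y, x and z; y is the narrow way), about 0.5 kg with its weight low down, origin at the centre of its underside, z up. Stands on the bench between the press and the tray; may be absent
- fresh_b: fresh battery pack B: maroon case, black top, 52 x 70 x 90 mm (its y, x and z; y is the narrow way), about 0.5 kg with its weight low down, origin at the centre of its underside, z up. Stands on the bench between the press and the tray; may be absent
- screwdriver: bystander: screwdriver, 190 mm long, lying on the far side of the press
- tape_roll: bystander: black tape roll, 90 mm across, 24 mm high
- meter: bystander: orange multimeter, 140 x 75 x 34 mm
- orange_cup: bystander: orange cup, 72 mm across, 70 mm high
- glue_gun: bystander: orange glue gun lying flat, about 190 mm long
- clip_box: bystander: white open parts box, 110 x 80 x 50 mm
- old_battery: bystander: green lead battery, 150 x 65 x 94 mm, 2 kg; not one of the packs
There are look-alikes about, which are no part of the job. Leave any blue or purple look-alike of the finished_a alone.

How it is judged:
On the way, in this order (a step that is already met when the one before it is completed fails the run):
1. the jaw is wound open (20 mm or more) with the finished packs still standing in the press (value of joint jaw above 0.02 m and x of finished_a in the frame of press between -0.11 and 0.11 m and y of finished_a in the frame of press between 0.018 and 0.06 m and z of finished_a in the frame of press between 0.006 and 0.018 m and angle between each of finished_a, finished_b, finished_c's own z axis and vertical below 0.1 rad and x of finished_b in the frame of press between -0.11 and 0.11 m and y of finished_b in the frame of press between 0.018 and 0.06 m and z of finished_b in the frame of press between 0.006 and 0.018 m and x of finished_c in the frame of press between -0.11 and 0.11 m and y of finished_c in the frame of press between 0.018 and 0.06 m and z of finished_c in the frame of press between 0.006 and 0.018 m), for 0.2 s.
2. with the jaw still open, every finished pack stands in the tray and every fresh pack on the press bed (value of joint jaw above 0.02 m and x of fresh_a in the frame of press between -0.11 and 0.11 m and y of fresh_a in the frame of press between 0.018 and 0.06 m and z of fresh_a in the frame of press between 0.006 and 0.018 m and angle between each of fresh_a, fresh_b, finished_a, finished_b, finished_c's own z axis and vertical below 0.1 rad and x of fresh_b in the frame of press between -0.11 and 0.11 m and y of fresh_b in the frame of press between 0.018 and 0.06 m and z of fresh_b in the frame of press between 0.006 and 0.018 m and x of finished_a in the frame of tray between -0.13 and 0.13 m and y of finished_a in the frame of tray between -0.06 and 0.06 m and z of finished_a in the frame of tray between 0 and 0.012 m and linear speed of each of finished_a, finished_b, finished_c below 0.02 m/s and x of finished_b in the frame of tray between -0.13 and 0.13 m and y of finished_b in the frame of tray between -0.06 and 0.06 m and z of finished_b in the frame of tray between 0 and 0.012 m and x of finished_c in the frame of tray between -0.13 and 0.13 m and y of finished_c in the frame of tray between -0.06 and 0.06 m and z of finished_c in the frame of tray between 0 and 0.012 m), for 0.2 s.
At the end, for the whole second after the job is handed in: Every finished pack stands upright (within 0.1 rad) and still on the tray floor; every fresh pack stands upright on the press bed between the jaws (centre within 110 mm of their middle), the jaw closed to within 1.5 mm of the packs' 52 mm and pressing on each with over 2 N (value of joint jaw below 0.0015 m and contact force between jaw and fresh_a above 2 N and contact force between jaw and fresh_b above 2 N and x of fresh_a in the frame of press between -0.11 and 0.11 m and y of fresh_a in the frame of press between 0.018 and 0.06 m and z of fresh_a in the frame of press between 0.006 and 0.018 m and angle between each of fresh_a, fresh_b, finished_a, finished_b, finished_c's own z axis and vertical below 0.1 rad and x of fresh_b in the frame of press between -0.11 and 0.11 m and y of fresh_b in the frame of press between 0.018 and 0.06 m and z of fresh_b in the frame of press between 0.006 and 0.018 m and x of finished_a in the frame of tray between -0.13 and 0.13 m and y of finished_a in the frame of tray between -0.06 and 0.06 m and z of finished_a in the frame of tray between 0 and 0.012 m and linear speed of each of finished_a, finished_b, finished_c below 0.02 m/s and x of finished_b in the frame of tray between -0.13 and 0.13 m and y of finished_b in the frame of tray between -0.06 and 0.06 m and z of finished_b in the frame of tray between 0 and 0.012 m and x of finished_c in the frame of tray between -0.13 and 0.13 m and y of finished_c in the frame of tray between -0.06 and 0.06 m and z of finished_c in the frame of tray between 0 and 0.012 m and velocity of joint capstan between -0.05 and 0.05 rad/s); the robot touches nothing.
It fails at once if a bystander is moved by more than 30 mm (distance of any of screwdriver, tape_roll, meter, orange_cup, glue_gun, clip_box, old_battery from where it was at the start of the episode above 0.03 m).
Of finished_a, finished_b, finished_c only 1 to 3 are there at a start; the rules pass over those that are not, and their reading is None.
Of fresh_a, fresh_b only 1 to 2 are there at a start; the rules pass over those that are not, and their reading is None.
At some moment in a run one of fresh_a, fresh_b may be knocked a few centimetres aside while the robot is not near it.
It also fails if it takes over 210 s, if anything falls off the work surface, if the arm or the gripper's body presses on something with over 40 N, if the wrist force passes 120 N, or if a joint passes its speed limit or range.

## Working session

There is one attempt and no reset: what is moved stays moved. The work goes in short steps, Python scripts to look and compute and a shell command to move; the robot and the scene stay as the last step left them, time stands still between calls to the robot, and variables do not carry over. Pictures are saved under pics/ and viewed, at most 14 in all, crops included, and the job is handed in when it is done.

```bash
mkdir -p pics; ls
python3 - <<'E'
from workcell import env
import cv2
for n in("scene","top"):
    c=env.read_camera(n); cv2.imwrite(f"pics/{n}0.png",c["img"][...,::-1]); print(n,{k:v for k,v in c.items() if k!="img"})
print(env.get_state())
E
```

```text
pics
scene {'fov_y': 47.04565882541473, 'cx': 322.8026974425923, 'cy': 229.87051187487606, 'T': array([[-0.69428614, -0.37673905,  0.61321647,  1.43963942],
       [ 0.71953314, -0.38164788,  0.580187  ,  0.90854491],
       [ 0.01545367,  0.84404537,  0.53604906,  0.93162067],
       [ 0.        ,  0.        ,  0.        ,  1.        ]])}
top {'fov_y': 46.691602907951165, 'cx': 328.83546434722706, 'cy': 236.67245392764804, 'T': array([[ 0.02195601,  0.99109668, -0.13132136,  0.25932501],
       [-0.99933058,  0.02560119,  0.02613387,  0.02208365],
       [ 0.02926318,  0.13065965,  0.99099532,  1.54664592],
       [ 0.        ,  0.        ,  0.        ,  1.        ]])}
{'clock': 0.1, 'joint_pos': array([1.18245167e+00, 3.13945423e-01, 4.51011962e-02, 1.30360400e+00,
       2.84197540e-06, 1.43119009e+00]), 'qvel': array([ 0.00085012, -0.00189796,  0.00348072,  0.00084693, -0.00126571,
        0.00102336]), 'tau': array([ 2.64619521e-03, -4.81721485e+01,  2.99244761e+01,  1.26903193e-02,
       -1.18183511e-04,  4.06786029e-06]), 'tcp_pos': array([0.14140016, 0.55689451, 0.2414901 ]), 'orientation': array([-2.16878266e-04,  1.24048798e-01,  9.92275775e-01, -7.96966183e-04]), 'wrist_force': array([ 0.19578025, -0.3346186 , -0.09134316]), 'ft_torque': array([ 0.04672783, -0.01171367, -0.02099639]), 'grip_force': 0.0, 'finger_gap': 0.0852883379342982}
```

View pics/top0.png

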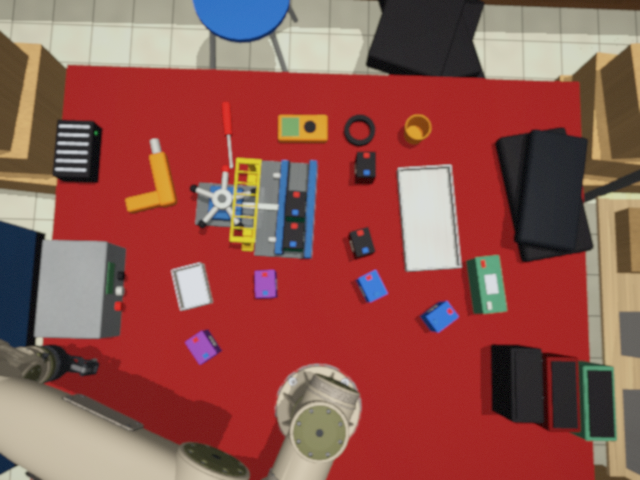

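View pics/scene0.png

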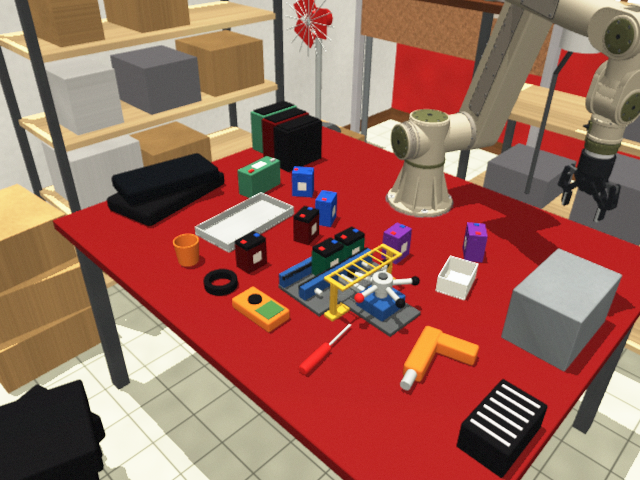

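Candidates in the top view:
- Finished packs, green, in the press: (295,205) and (293,237).
- Fresh packs, maroon: (365,167) and (361,242).
- Look-alikes to leave: blue at (372,286) and (440,317), purple at (265,284) and (202,347), and the green old battery at (487,285).

The red ball is at about (224,170) and the hub at (222,198). One close crop will check this choice.

```bash
cat > h.py <<'E'
from workcell import env
import numpy as np, cv2
def shot(n):
    c=env.read_camera(n); c["f"]=240/np.tan(np.radians(c["fov_y"]/2)); return c
def pt(c,u,v,z):
    d=c["T"][:3,:3]@np.array([(u-c["cx"])/c["f"],-(v-c["cy"])/c["f"],-1]); o=c["T"][:3,3]
    return (o+d*(z-o[2])/d[2])[:2]
def px(c,p):
    q=c["T"][:3,:3].T@(np.array(p)-c["T"][:3,3]); return np.array([c["cx"]+c["f"]*q[0]/-q[2],c["cy"]-c["f"]*q[1]/-q[2]])
def crop(c,u0,v0,u1,v1,k,name):
    cv2.imwrite(f"pics/{name}.png",cv2.resize(c["img"][v0:v1,u0:u1,::-1],None,fx=k,fy=k,interpolation=cv2.INTER_CUBIC))
E
python3 - <<'E'
from h import *
c=shot("top"); crop(c,185,140,475,285,2.7,"crop1")
s=shot("scene"); crop(s,220,180,430,330,3.5,"crop2")
E
```

```text
(no output)
```

View pics/crop1.png

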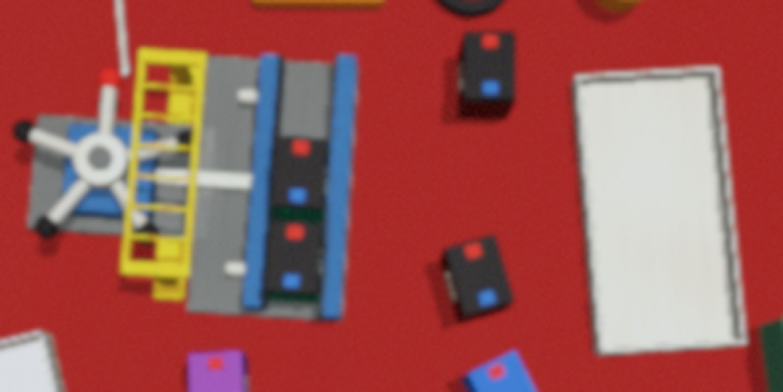

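View pics/crop2.png

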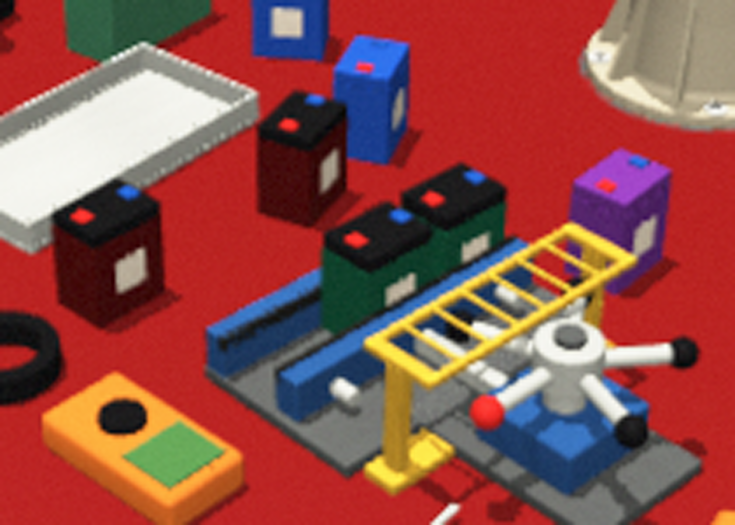

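Crop 1 shows the choice is right: green packs in the middle and -x slots, and maroon packs beside the tray. Each top carries a red dot at +x and a blue dot at -x. The red ball is at (109,76) in the crop and the hub at (99,157). Next I'll measure the press, tray and packs.

```bash
cat > m.py <<'E'
from h import *
def hsv(c): return cv2.cvtColor(cv2.resize(c["img"],None,fx=4,fy=4,interpolation=cv2.INTER_CUBIC),cv2.COLOR_RGB2HSV)
def blobs(m,roi,amin,amax):   # roi in px; contours in original px
    k=np.zeros_like(m); u0,v0,u1,v1=[4*x for x in roi]; k[v0:v1,u0:u1]=m[v0:v1,u0:u1]
    cs=cv2.findContours(k,cv2.RETR_EXTERNAL,cv2.CHAIN_APPROX_NONE)[0]
    return [x.reshape(-1,2).astype(float)/4-.375 for x in cs if amin*16<cv2.contourArea(x)<amax*16]
def rect(c,b,z):
    w=np.array([pt(c,*p,z) for p in b]); r=cv2.minAreaRect((w*1000).astype(np.float32))
    box=cv2.boxPoints(r)/1000; (a,b_)=r[1]; e=box[1]-box[0]; f=box[2]-box[1]
    L=e if np.linalg.norm(e)>np.linalg.norm(f) else f
    if L[0]<0:L=-L
    return np.round(np.array(r[0])),np.round(sorted(r[1])),round(np.degrees(np.arctan2(L[1],L[0])),1)
def packs(c,rois,z):
    H=hsv(c); out=[]
    for r in rois:
        bl=blobs(cv2.inRange(H,(100,130,100),(125,255,255)),r,6,80)
        rd=blobs(cv2.inRange(H,(0,150,195),(8,255,255))|cv2.inRange(H,(172,150,195),(180,255,255)),r,6,80)
        P=[[pt(c,*b.mean(0),z) for b in x] for x in(bl,rd)]
        out.append(P)
        for b in P[0]:
            if not P[1]: print(r,"blue",b); continue
            q=min(P[1],key=lambda q:np.linalg.norm(q-b)); d=q-b
            print(r,"centre mm",np.round((q+b)*500,1),"yaw",round(np.degrees(np.arctan2(d[1],d[0])),1),"dist",round(np.linalg.norm(d)*1000,1))
    return out
E
python3 - <<'E'
from m import *
c=shot("top"); H=hsv(c)
print("guard",[rect(c,b,.107) for b in blobs(cv2.inRange(H,(22,130,120),(34,255,255)),(225,150,265,245),100,9999)])
print("jaws",[rect(c,b,.05) for b in blobs(cv2.inRange(H,(100,90,60),(125,255,255)),(265,155,325,265),100,9999)])
print("hub",[rect(c,b,.11) for b in blobs(cv2.inRange(H,(0,0,190),(180,45,255)),(205,180,240,212),60,9999)])
print("tray",[rect(c,b,.03) for b in blobs(cv2.inRange(H,(0,0,120),(180,60,255)),(385,155,475,285),1000,99999)])
packs(c,[(270,175,320,260)],.102); packs(c,[(345,140,385,190),(345,220,385,262)],.09)
for p in [(224.5,169)]: print("redball",pt(c,*p,.085))
E
```

```text
guard [(array([478., 209.]), array([ 66., 107.]), np.float32(-1.6)), (array([594., 204.]), array([ 67., 121.]), np.float32(-3.2))]
jaws [(array([534.,  38.]), array([ 24., 269.]), np.float32(-2.1)), (array([536., 114.]), array([ 23., 260.]), np.float32(-2.3))]
hub [(array([550., 277.]), array([69., 70.]), np.float32(-63.4))]
tray [(array([ 523., -294.]), array([156., 294.]), np.float32(5.3))]
(270, 175, 320, 260) centre mm [453.7  77.6] yaw -2.4 dist 48.0
(270, 175, 320, 260) centre mm [495.9  75.9] yaw 177.8 dist 36.4
(345, 140, 385, 190) centre mm [ 654.2 -112.6] yaw 1.5 dist 48.3
(345, 220, 385, 262) centre mm [ 442.7 -105.2] yaw 17.1 dist 48.5
redball [0.62872238 0.26727487]
```

Press origin is about (534.4, 49.0) mm with yaw -2.2°. That puts the hub near (542.8, 268.9), which agrees with the guard, both jaws and the red ball. First I'll align the tool with the press, close the fingers and go above the gap between the red spoke and the 72° spoke.

```bash
cat > w.py <<'E'
from h import *
import sys
O=np.array([534.4,49.0]);a=np.radians(-2.2);X=np.array([np.cos(a),np.sin(a)]);Y=np.array([-X[1],X[0]])
s=env.get_state();t=s["tcp_pos"]*1000;q=s["orientation"]
hd=np.degrees(np.arctan2(q[2]**2-q[1]**2+q[0]**2-q[3]**2,2*(q[1]*q[2]-q[0]*q[3])))
d=t[:2]-O
print("clock %.1f press (%.1f %.1f) z %.1f world (%.1f %.1f) heading-y %.1f F %s gap %.1f grip %.1f"%(s["clock"],d@X,d@Y,t[2],*t[:2],hd,np.round(s["wrist_force"],1),s["finger_gap"]*1000,s["grip_force"]))
E
J="python3 -m jog"
$J '[[1,0,0,0,-6],[1,0,0,0,-6],[1,-0.025,-0.012,0,0],[1,-0.031,-0.016,0,0],[1,-0.031,-0.016,0,0]]' 30
$J '[[1,-0.031,-0.016,0,0],[1,-0.031,-0.016,0,0],[1,-0.031,-0.016,0,0],[1,-0.031,-0.016,0,0],[1,-0.031,-0.016,0,0]]'
$J '[[1,-0.031,-0.016,0,0],[1,-0.031,-0.016,0,0],[1,-0.031,-0.016,0,0],[1,-0.031,-0.016,0,0],[1,-0.031,-0.016,0,0]]'
python3 w.py; python3 -c "from workcell import env;print(env.tip_extent)"
```

```text
clock: 0.67
tcp_pos: [0.227, 0.5097, 0.2421]
orientation: [-0.0, 0.018, 1.0, -0.0]
wrist_force: [0.7, -0.1, -0.4]
finger_gap: 0.0253
grip_force: 0.0
clock: 1.08
tcp_pos: [0.3798, 0.4228, 0.2423]
orientation: [0.0, 0.02, 1.0, 0.0]
wrist_force: [0.5, -0.2, 0.3]
finger_gap: 0.0002
grip_force: 0.0
clock: 1.5
tcp_pos: [0.5316, 0.3367, 0.2422]
orientation: [-0.0, 0.02, 1.0, 0.0]
wrist_force: [0.1, 1.1, 0.6]
finger_gap: 0.0001
grip_force: 0.0
clock 1.5 press (-13.8 287.4) z 242.2 world (531.6 336.7) heading-y 87.7 F [0.1 1.1 0.6] gap 0.1 grip 0.0
0.011
```

```bash
J="python3 -m jog"
$J '[[1,-0.022,-0.010,0,0],[1,-0.022,-0.010,0,0],[1,-0.022,-0.009,0,0],[1,0,0,0.03,0],[1,0,0,0.03,0]]' >/dev/null
$J '[[1,0,0,0.03,0],[1,0,0,0.03,0],[1,0,0,0,0],[1,0,0,0,0]]' >/dev/null; python3 w.py
python3 - <<'E'
from h import *
c=shot("scene"); crop(c,270,150,490,315,3.6,"peg")
E
```

```text
clock 2.2 press (49.2 258.8) z 120.5 world (593.5 305.7) heading-y 87.7 F [ 0.4 -0.7  1.8] gap 0.1 grip 0.0
```

View pics/peg.png

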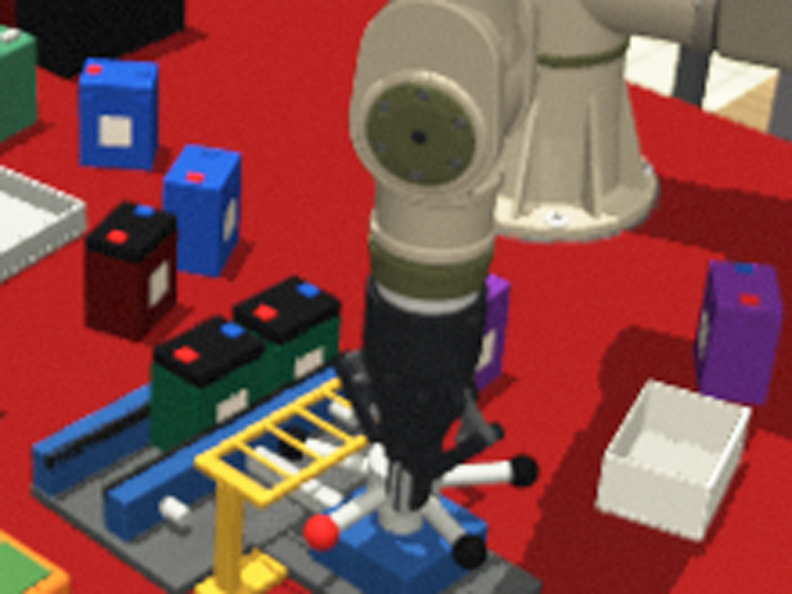

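The closed fingertips hang at crop (402,505), between the red ball (320,530) and the next black ball (468,550). I'll lower them and push round the arc.

```bash
J="python3 -m jog"
$J '[[1,0,0,0.019,0],[1,0,0,0.019,0],[1,0,0,0,0],[1,0.006,0.0066,0,0],[1,0.0068,0.0057,0,0]]' >/dev/null; python3 w.py
$J '[[1,0.0076,0.0047,0,0],[1,0.0082,0.0036,0,0],[1,0.0086,0.0025,0,0],[1,0.0089,0.0012,0,0],[1,0.0089,0,0,0]]' >/dev/null; python3 w.py
$J '[[1,0.0089,-0.0012,0,0],[1,0.0086,-0.0025,0,0],[1,0.0082,-0.0036,0,0],[1,0.0076,-0.0047,0,0],[1,0.0068,-0.0057,0,0]]' >/dev/null; python3 w.py
```

```text
clock 2.7 press (39.4 272.5) z 86.9 world (584.2 319.8) heading-y 87.7 F [ 5.2 -7.  -1.3] gap 0.1 grip 3.9
clock 3.1 press (-0.7 285.0) z 87.8 world (544.7 333.8) heading-y 87.7 F [ 8.1 -3.4  1.8] gap 0.4 grip 3.3
clock 3.5 press (-39.8 269.3) z 88.8 world (504.9 319.6) heading-y 87.8 F [8.3 2.3 3. ] gap 0.2 grip 3.5
```

```bash
J="python3 -m jog"
$J '[[1,0.0060,-0.0066,0.003,0],[1,0.0050,-0.0074,0.003,0],[1,0.0039,-0.0080,0,0],[1,0.0028,-0.0085,0,0],[1,0.0016,-0.0088,0,0]]' >/dev/null; python3 w.py
$J '[[1,0.0003,-0.0089,0,0],[1,0,0,0,0]]' >/dev/null; python3 w.py
python3 - <<'E'
from h import *
c=shot("top"); crop(c,170,140,340,270,4,"t2")
E
```

```text
clock 4.0 press (-60.4 230.8) z 82.5 world (482.9 282.0) heading-y 87.9 F [5.3 8.2 0.8] gap -0.0 grip 3.8
clock 4.1 press (-62.3 219.9) z 81.5 world (480.6 271.1) heading-y 87.8 F [-0.   2.7  1.5] gap -0.1 grip 1.4
```

View pics/t2.png

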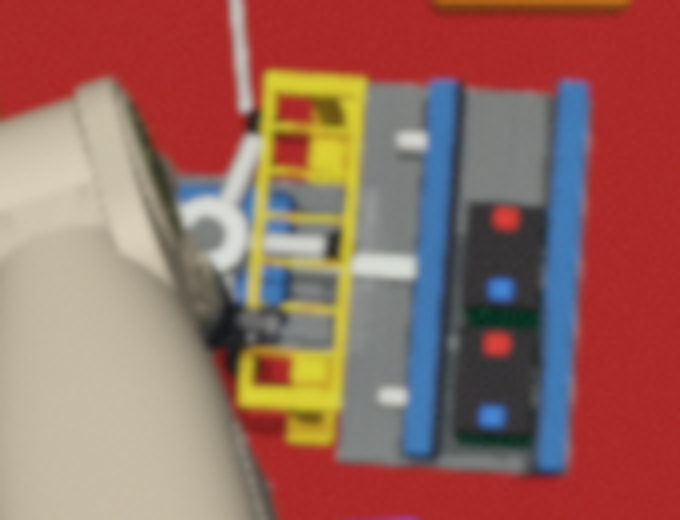

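The top view shows the jaw about 11 mm open with both packs still standing. The leading spoke is at about -21°, crop (250,130). I'll lift over the hub and push the next spoke (51°).

```bash
J="python3 -m jog"
$J '[[1,0,0.004,-0.026,0],[1,0,0,-0.026,0],[1,-0.025,0.003,0,0],[1,-0.025,0.003,0,0],[1,-0.025,0.003,0,0]]' >/dev/null
$J '[[1,-0.025,0.003,0,0],[1,-0.025,0,0,0],[1,0,0,0,0]]' >/dev/null; python3 w.py
$J '[[1,0,0,0.025,0],[1,0,0,0.027,0],[1,0,0,0,0]]' >/dev/null; python3 w.py
```

```text
clock 4.8 press (65.0 234.1) z 130.5 world (608.3 280.5) heading-y 87.7 F [-0.1 -0.8  0.1] gap 0.0 grip 0.0
clock 5.1 press (57.0 233.0) z 73.4 world (600.3 279.6) heading-y 87.8 F [-2.7 -0.  -1.2] gap 0.0 grip 0.0
```

```bash
J="python3 -m jog"
$J '[[1,0,0,-0.003,0],[1,-0.001,0.0085,0,0],[1,0.0025,0.0080,0,0],[1,0.0051,0.0073,0,0],[1,0.006,0.0066,0,0]]' >/dev/null; python3 w.py
$J '[[1,0.0068,0.0057,0,0],[1,0.0076,0.0047,0,0],[1,0.0082,0.0036,0,0],[1,0.0086,0.0025,0,0],[1,0.0089,0.0012,0,0]]' >/dev/null; python3 w.py
$J '[[1,0.0089,0,0,0],[1,0.0089,-0.0012,0,0],[1,0.0086,-0.0025,0,0],[1,0.0082,-0.0036,0.001,0],[1,0.0076,-0.0047,0.001,0]]' >/dev/null; python3 w.py
```

```text
clock 5.5 press (50.0 264.6) z 83.4 world (594.5 311.5) heading-y 87.7 F [ 3.4 -6.8  0.8] gap 0.2 grip 3.2
clock 5.9 press (10.9 282.4) z 83.1 world (556.1 330.7) heading-y 87.7 F [ 8.1 -2.4  1.3] gap 0.0 grip 3.8
clock 6.3 press (-29.3 272.9) z 83.1 world (515.6 322.9) heading-y 87.8 F [9.5 3.  5. ] gap 0.0 grip 4.2
```

```bash
J="python3 -m jog"
$J '[[1,0.0078,-0.0047,0,0],[1,0.0074,-0.0057,0,0],[1,0.0065,-0.0066,0,0],[1,0.0055,-0.0074,0,0],[1,0.0042,-0.0080,0,0]]' >/dev/null; python3 w.py
$J '[[1,0.0028,-0.0085,0,0],[1,0.0016,-0.0088,0,0],[1,0.0003,-0.0089,0,0],[1,0,-0.003,0,0],[1,0,0,0,0]]' >/dev/null; python3 w.py
python3 - <<'E'
from m import *
c=shot("top"); H=hsv(c); crop(c,170,140,340,270,4,"t3")
for b in blobs(cv2.inRange(H,(100,90,60),(125,255,255)),(265,155,325,265),100,9999):print(rect(c,b,.05))
E
```

```text
clock 6.8 press (-62.6 240.9) z 82.3 world (481.1 292.2) heading-y 87.9 F [4.5 6.3 2.2] gap 0.1 grip 3.0
clock 7.2 press (-69.7 209.5) z 80.6 world (472.8 261.0) heading-y 87.8 F [0.4 3.2 2.1] gap 0.0 grip 1.4
(array([534.,  38.]), array([ 24., 269.]), np.float32(-2.1))
(array([537., 138.]), array([ 23., 260.]), np.float32(-2.2))
```

View pics/t3.png

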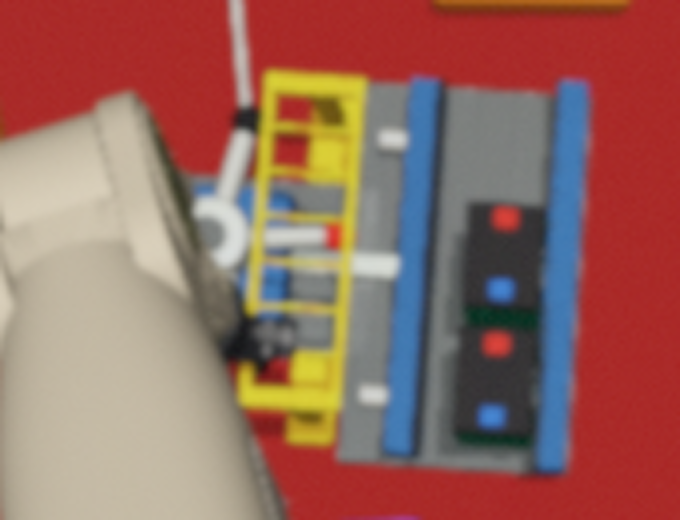

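The jaw is now 24 mm open with both packs standing, and the red ball is at crop (335,236), about 274°. One more short push will bring it near the stop.

```bash
J="python3 -m jog"
$J '[[1,0,0.004,-0.026,0],[1,0,0,-0.026,0],[1,-0.026,0.006,0,0],[1,-0.026,0.006,0,0],[1,-0.026,0.006,0,0]]' >/dev/null
$J '[[1,-0.026,0.006,0,0],[1,-0.026,0.004,0,0],[1,0,0,0,0],[1,0,0,0.025,0],[1,0,0,0.023,0]]' >/dev/null
$J '[[1,0,0,0,0],[1,0,0,0,0]]' >/dev/null; python3 w.py
```

```text
clock 8.2 press (57.7 239.8) z 81.6 world (601.3 286.4) heading-y 87.8 F [0.2 0.3 0.4] gap -0.0 grip 0.0
```

```bash
J="python3 -m jog"
$J '[[1,0.002,0.0082,0,0],[1,0.0036,0.0077,0,0],[1,0.0056,0.0069,0,0],[1,0.0065,0.0061,0,0],[1,0.0073,0.0051,0,0]]' >/dev/null; python3 w.py
$J '[[1,0.003,0.0015,0,0],[1,0,0,0,0]]' >/dev/null; python3 w.py
python3 - <<'E'
from m import *
c=shot("top"); H=hsv(c)
for b in blobs(cv2.inRange(H,(100,90,60),(125,255,255)),(265,155,325,265),100,9999):print(rect(c,b,.05))
E
```

```text
clock 8.7 press (36.5 274.1) z 84.8 world (581.4 321.5) heading-y 87.7 F [ 4.8 -6.  -1.3] gap 0.0 grip 3.2
clock 8.8 press (31.9 276.8) z 84.5 world (576.9 324.3) heading-y 87.8 F [ 1.3 -1.8  0.1] gap 0.5 grip 0.8
(array([534.,  38.]), array([ 24., 269.]), np.float32(-2.1))
(array([537., 139.]), array([ 23., 260.]), np.float32(-2.2))
```

```bash
J="python3 -m jog"
$J '[[1,0.0045,0.0023,0,0],[1,0.0045,0.002,0,0]]' >/dev/null; python3 w.py
$J '[[1,0.002,0.0008,0,0],[1,0,0,0,0]]' >/dev/null; python3 w.py
python3 - <<'E'
from m import *
c=shot("top"); H=hsv(c)
for b in blobs(cv2.inRange(H,(100,90,60),(125,255,255)),(265,155,325,265),100,9999):
    w=np.array([pt(c,*p,.05) for p in b]); print(cv2.minAreaRect((w*1000).astype(np.float32)))
E
```

```text
clock 9.0 press (29.1 278.2) z 84.7 world (574.1 325.9) heading-y 87.6 F [ 25.4 -17.1  -8.4] gap -0.2 grip 13.8
clock 9.2 press (29.2 278.1) z 84.7 world (574.2 325.8) heading-y 87.5 F [ 20.7 -12.3  -6.8] gap -0.2 grip 11.3
((534.0321655273438, 38.182289123535156), (23.903968811035156, 269.0396728515625), 87.888916015625)
((537.4395751953125, 139.60523986816406), (22.564971923828125, 260.13470458984375), 87.82345581054688)
```

The force shows it is against the stop, so the jaw is fully open at about 26 mm. I'll back off, lift and measure the packs.

```bash
J="python3 -m jog"
$J '[[1,-0.008,-0.005,0,0],[1,0,0,-0.03,0],[1,0,0,-0.04,0],[1,0,0,-0.04,0],[1,0,0,0,0]]' >/dev/null; python3 w.py
python3 - <<'E'
from m import *
c=shot("top"); packs(c,[(270,175,320,215),(270,215,320,260)],.102); packs(c,[(345,140,385,190),(345,220,385,262)],.09)
E
```

```text
clock 9.7 press (32.0 278.1) z 202.7 world (577.1 325.6) heading-y 87.8 F [1.7 0.6 0.6] gap 0.1 grip 0.0
(270, 175, 320, 215) centre mm [538.5  74.3] yaw -2.2 dist 47.9
(270, 215, 320, 260) centre mm [453.7  77.5] yaw -2.6 dist 48.1
(345, 140, 385, 190) centre mm [ 654.2 -112.5] yaw 1.6 dist 48.3
(345, 220, 385, 262) centre mm [ 442.6 -105.3] yaw 17.2 dist 48.6
```

```bash
J="python3 -m jog"
$J '[[1,0.0142,-0.0316,0,0],[-1,0.0142,-0.0316,0,0],[-1,0.0142,-0.0316,0,0],[-1,0.0142,-0.0316,0,0],[-1,0.0142,-0.0316,0,0]]' >/dev/null
$J '[[-1,0.0142,-0.0316,0,0],[-1,0.0142,-0.0316,0,0],[-1,0.0142,-0.0316,0,0],[-1,0,0,0,0],[-1,0,0,0,0]]' >/dev/null; python3 w.py
```

```text
clock 10.6 press (-86.1 22.4) z 192.7 world (449.2 74.7) heading-y 87.6 F [-0.1 -0.5  0.2] gap 85.4 grip 0.0
```

```bash
J="python3 -m jog"
$J '[[-1,-0.004,0.003,0.03,0],[-1,0,0,0.03,0],[-1,0,0,0.03,0],[-1,0,0,0.026,0],[-1,0,0,0,0]]' >/dev/null; python3 w.py
$J '[[1,0,0,0,0],[1,0,0,0,0],[1,0,0,0,0],[1,0,0,0,0]]' 40
```

```text
clock 11.0 press (-84.7 27.4) z 72.3 world (450.8 79.6) heading-y 87.8 F [-1.2 -0.8 -0.2] gap 85.5 grip 0.0
clock: 11.3
tcp_pos: [0.4564, 0.0783, 0.0791]
orientation: [0.002, 0.02, 1.0, -0.0]
wrist_force: [-0.6, -1.1, 4.2]
finger_gap: 0.0518
grip_force: 45.2
```

```bash
J="python3 -m jog"
$J '[[1,0,0,-0.025,0],[1,0,0,-0.035,0],[1,0,0,-0.035,0],[1,0,0,-0.02,0],[1,-0.0018,-0.02,0,0]]' ; python3 w.py
$J '[[1,-0.0018,-0.027,0,0],[1,-0.0018,-0.027,0,0],[1,-0.0018,-0.027,0,0],[1,-0.0018,-0.027,0,0],[1,-0.0018,-0.027,0,0]]' >/dev/null
$J '[[1,-0.0018,-0.027,0,0],[1,-0.0018,-0.027,0,0],[1,-0.0018,-0.027,0,0],[1,-0.0018,-0.027,0,0],[1,-0.0018,-0.027,0,0]]' >/dev/null
$J '[[1,-0.0018,-0.027,0,0],[1,-0.0018,-0.027,0,0],[1,-0.0018,-0.027,0,0],[1,0,0,0,0],[1,0,0,0,0]]' >/dev/null;python3 w.py
```

```text
clock: 11.72
tcp_pos: [0.4585, 0.0603, 0.1979]
orientation: [0.005, 0.018, 1.0, 0.001]
wrist_force: [1.4, 0.1, -5.5]
finger_gap: 0.0516
grip_force: 43.8
clock 11.7 press (-76.3 8.4) z 197.9 world (458.5 60.3) heading-y 87.9 F [ 1.4  0.1 -5.5] gap 51.6 grip 43.8
clock 13.0 press (-56.1 -346.0) z 192.2 world (465.0 -294.6) heading-y 87.6 F [-0.5  0.9 -6.1] gap 51.0 grip 44.5
```

```bash
J="python3 -m jog"
$J '[[1,0,0,0.03,0],[1,0,0,0.03,0],[1,0,0,0.03,0],[1,0,0,0.02,0],[1,0,0,0,0]]' >/dev/null; python3 w.py
```

```text
clock 13.4 press (-59.2 -341.1) z 77.8 world (462.2 -289.5) heading-y 87.8 F [-1.3  1.5 -5.3] gap 51.5 grip 44.7
```

```bash
J="python3 -m jog"
$J '[[1,0,0,0.003,0],[1,0,0,0.003,0],[1,0,0,0,0]]' >/dev/null; python3 w.py
$J '[[-0.4,0,0,0,0],[-1,0,0,0,0],[-1,0,0,0,0],[-1,0,0,0,0]]' >/dev/null; python3 w.py
$J '[[-1,0,0,-0.02,0],[-1,0,0,-0.035,0],[-1,0,0,-0.035,0],[-1,0,0,-0.03,0],[-1,0,0,0,0]]' >/dev/null; python3 w.py
python3 - <<'E'
from m import *
c=shot("scene");crop(c,180,140,400,305,3.6,"tray1")
E
```

```text
clock 13.6 press (-54.9 -345.1) z 77.6 world (466.3 -293.7) heading-y 87.8 F [ 0.7 -0.1 -4.5] gap 51.5 grip 44.6
clock 14.0 press (-55.2 -345.4) z 77.5 world (466.0 -294.0) heading-y 87.7 F [-0.3 -0.2  0.5] gap 85.2 grip 0.0
clock 14.4 press (-53.0 -347.0) z 203.6 world (468.1 -295.7) heading-y 87.7 F [ 0.8 -1.2  0.2] gap 85.1 grip 0.0
```

View pics/tray1.png

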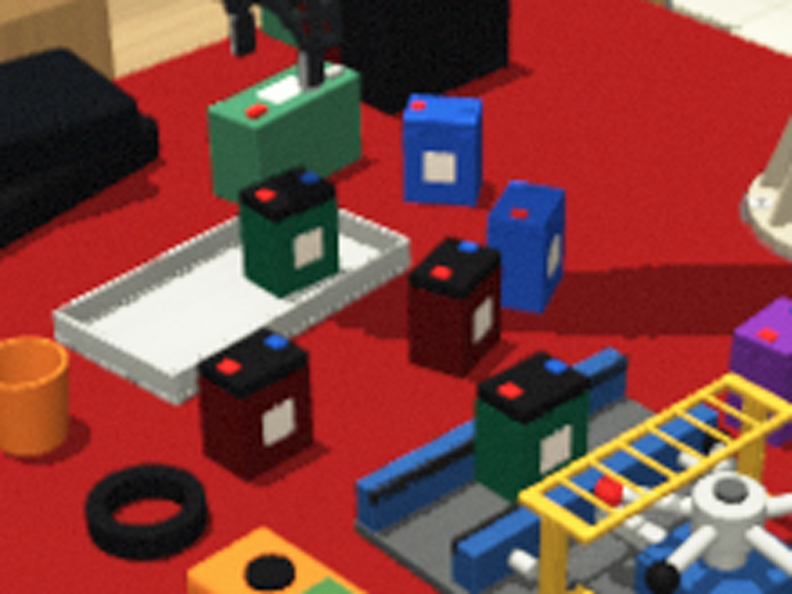

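The first finished pack stands upright in the tray, around crop (290,230). Next is the middle one.

```bash
J="python3 -m jog"
$J '[[-1,-0.004,0.0266,0,0],[-1,-0.004,0.0266,0,0],[-1,-0.004,0.0266,0,0],[-1,-0.004,0.0266,0,0],[-1,-0.004,0.0266,0,0]]' >/dev/null
$J '[[-1,-0.004,0.0266,0,0],[-1,-0.004,0.0266,0,0],[-1,-0.004,0.0266,0,0],[-1,-0.004,0.0266,0,0],[-1,-0.004,0.0266,0,0]]' >/dev/null
$J '[[-1,-0.004,0.0266,0,0],[-1,-0.004,0.0266,0,0],[-1,-0.004,0.0266,0,0],[-1,-0.004,0.0266,0,0],[-1,0,0,0,0]]' >/dev/null; $J '[[-1,0,0,0,0]]' >/dev/null; python3 w.py
```

```text
clock 15.8 press (-0.2 28.7) z 195.2 world (535.3 77.7) heading-y 87.9 F [ 0.7 -0.7  0.1] gap 85.5 grip 0.0
```

```bash
J="python3 -m jog"
$J '[[-1,-0.003,-0.003,0.03,0],[-1,0,0,0.03,0],[-1,0,0,0.03,0],[-1,0,0,0.028,0],[-1,0,0,0,0]]' >/dev/null; python3 w.py
$J '[[1,0,0,0,0],[1,0,0,0,0],[1,0,0,0,0],[1,0,0,0,0]]' 40 >/dev/null; python3 w.py
$J '[[1,0,0,-0.025,0],[1,0,0,-0.035,0],[1,0,0,-0.035,0],[1,0,0,-0.02,0],[1,0,0,0,0]]' >/dev/null ; python3 w.py
```

```text
clock 16.2 press (-1.4 23.1) z 72.5 world (533.9 72.1) heading-y 87.6 F [-1.6  0.3  0.2] gap 85.5 grip 0.0
clock 16.5 press (5.1 24.7) z 80.5 world (540.5 73.4) heading-y 87.7 F [0.5 0.7 2.8] gap 51.6 grip 43.9
clock 16.9 press (6.4 24.7) z 199.0 world (541.8 73.4) heading-y 87.8 F [ 0.7 -0.2 -3.9] gap 51.5 grip 45.6
```

```bash
J="python3 -m jog"
$J '[[1,-0.0035,-0.0257,0,0],[1,-0.0035,-0.0257,0,0],[1,-0.0035,-0.0257,0,0],[1,-0.0035,-0.0257,0,0],[1,-0.0035,-0.0257,0,0]]' >/dev/null
$J '[[1,-0.0035,-0.0257,0,0],[1,-0.0035,-0.0257,0,0],[1,-0.0035,-0.0257,0,0],[1,-0.0035,-0.0257,0,0],[1,-0.0035,-0.0257,0,0]]' >/dev/null
$J '[[1,-0.0035,-0.0257,0,0],[1,-0.0035,-0.0257,0,0],[1,-0.0035,-0.0257,0,0],[1,-0.0035,-0.0257,0,0],[1,0,0,0,0]]' >/dev/null; $J '[[1,0,0,0,0]]' >/dev/null; python3 w.py
$J '[[1,0,0,0.03,0],[1,0,0,0.03,0],[1,0,0,0.03,0],[1,0,0,0.022,0],[1,0,0,0,0]]' >/dev/null;$J '[[1,0,0,0,0],[1,0,0,0,0]]' >/dev/null; python3 w.py
```

```text
clock 18.3 press (51.1 -336.4) z 190.7 world (572.6 -289.1) heading-y 87.6 F [ 0.5  1.5 -5.8] gap 51.4 grip 46.4
clock 18.9 press (52.6 -334.8) z 82.2 world (574.1 -287.6) heading-y 87.8 F [ 0.   0.6 -5.1] gap 51.6 grip 46.4
```

```bash
J="python3 -m jog"
$J '[[1,0,0,0.004,0],[1,0,0,0.004,0],[1,0,0,0.001,0],[1,0,0,0,0],[1,0,0,0,0]]' >/dev/null; python3 w.py
$J '[[-0.4,0,0,0,0],[-1,0,0,0,0],[-1,0,0,0,0],[-1,0,0,0,0]]' >/dev/null
$J '[[-1,0,0,-0.02,0],[-1,0,0,-0.035,0],[-1,0,0,-0.035,0],[-1,0,0,-0.03,0],[-1,0,0,0,0]]' >/dev/null; python3 w.py
python3 - <<'E'
from m import *
c=shot("top"); packs(c,[(345,140,385,190),(345,220,385,262)],.09); print("tray"); packs(c,[(395,160,465,275)],.095)
E
```

```text
clock 19.3 press (52.2 -335.4) z 72.7 world (573.7 -288.1) heading-y 87.7 F [ 0.5 -0.7 -5.2] gap 51.5 grip 46.5
clock 20.0 press (55.2 -337.1) z 200.4 world (576.6 -290.0) heading-y 87.7 F [ 0.5 -0.   1.3] gap 85.6 grip 0.0
(345, 140, 385, 190) centre mm [ 654.1 -112.6] yaw 1.7 dist 48.3
(345, 220, 385, 262) blue [ 0.46714319 -0.13417508]
tray
```

```bash
J="python3 -m jog"
$J '[[-1,-0.0101,0.0257,0,0],[-1,-0.0101,0.0257,0,0],[-1,-0.0101,0.0257,0,0],[-1,-0.0101,0.0257,0,0],[-1,-0.0101,0.0257,0,0]]' >/dev/null
$J '[[-1,-0.0101,0.0257,0,0],[-1,-0.0101,0.0257,0,-4],[-1,0,0,0,0],[-1,0,0,0,0]]' >/dev/null; python3 w.py
python3 - <<'E'
from m import *
c=shot("top"); packs(c,[(345,140,385,190),(340,215,395,265)],.09); print("tray"); packs(c,[(395,160,465,275)],.095)
crop(c,270,120,480,290,3.5,"t5")
E
```

```text
clock 20.8 press (122.9 -153.8) z 191.1 world (651.3 -109.4) heading-y 91.9 F [0.4 0.  0.3] gap 85.5 grip 0.0
tray
(395, 160, 465, 275) centre mm [ 463.9 -294.2] yaw -2.3 dist 48.7
(395, 160, 465, 275) centre mm [ 570.9 -287.3] yaw -2.2 dist 47.9
```

View pics/t5.png

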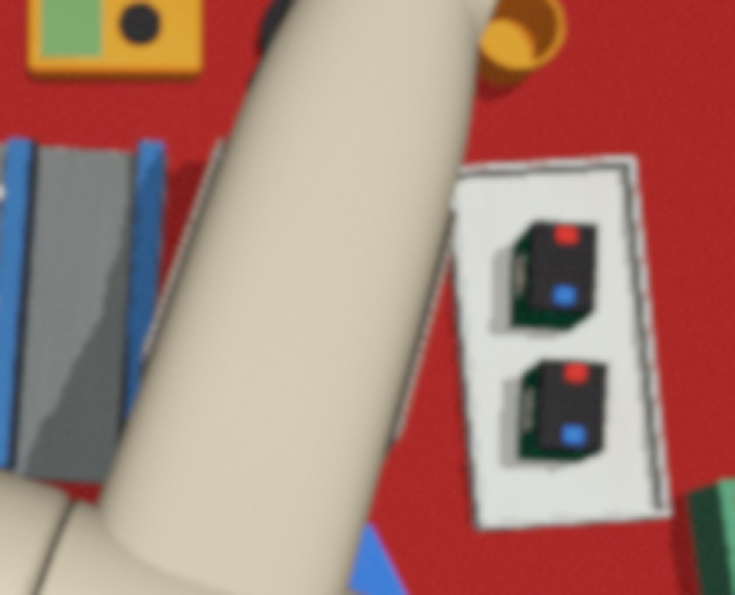

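Both finished packs stand in the tray, at crop (565,265) and (572,405). Now I'll grasp fresh A.

```bash
J="python3 -m jog"
$J '[[-1,-0.003,-0.003,0.03,0],[-1,0,0,0.03,0],[-1,0,0,0.03,0],[-1,0,0,0.03,0],[-1,0,0,0,0]]' >/dev/null; $J '[[-1,0,0,0,0],[-1,0,0,0,0]]' >/dev/null; python3 w.py
```

```text
clock 21.4 press (126.7 -159.3) z 73.7 world (654.9 -115.1) heading-y 91.7 F [ 0.2 -0.2  0.5] gap 85.7 grip 0.0
```

```bash
J="python3 -m jog"
$J '[[-1,0,0,0.006,0],[-1,0,0,0,0],[1,0,0,0,0],[1,0,0,0,0],[1,0,0,0,0]]' 40 >/dev/null; $J '[[1,0,0,0,0],[1,0,0,0,0]]' >/dev/null; python3 w.py
$J '[[1,0,0,-0.025,0],[1,0,0,-0.035,0],[1,0,0,-0.035,0],[1,0,0,-0.03,0],[1,0,0,0,4]]' >/dev/null; $J '[[1,0,0,0,0],[1,0,0,0,0]]' >/dev/null; python3 w.py
```

```text
clock 22.0 press (126.6 -158.0) z 67.2 world (654.9 -113.7) heading-y 91.8 F [-0.2  0.7  5.1] gap 51.6 grip 43.0
clock 22.6 press (125.1 -158.0) z 189.4 world (653.3 -113.7) heading-y 87.8 F [-0.8  0.1 -7.3] gap 51.8 grip 45.6
```

```bash
J="python3 -m jog"
$J '[[1,0.0094,0.0235,0,0],[1,0.0094,0.0235,0,0],[1,0.0094,0.0235,0,0],[1,0.0094,0.0235,0,0],[1,0.0094,0.0235,0,0]]' >/dev/null
$J '[[1,0.0094,0.0235,0,0],[1,0.0094,0.0235,0,0],[1,0.0094,0.0235,0,0],[1,0,0,0,0],[1,0,0,0,0]]' >/dev/null; python3 w.py
$J '[[1,0,0,0,0],[1,0,0,0,0]]' >/dev/null; python3 w.py
```

```text
clock 23.4 press (48.8 31.2) z 188.8 world (584.4 78.3) heading-y 88.0 F [ 0.7 -0.8 -6.4] gap 51.3 grip 46.1
clock 23.6 press (50.8 29.2) z 190.0 world (586.3 76.2) heading-y 87.7 F [-0.5  0.2 -6.6] gap 51.6 grip 46.1
```

```bash
J="python3 -m jog"
$J '[[1,0,0.003,0.03,0],[1,0,0,0.03,0],[1,0,0,0.03,0],[1,0,0,0.014,0],[1,0,0,0,0]]' >/dev/null; $J '[[1,0,0,0,0],[1,0,0,0,0]]' >/dev/null; python3 w.py
```

```text
clock 24.2 press (52.4 32.2) z 88.4 world (588.0 79.2) heading-y 87.7 F [ 1.6  0.2 -6.3] gap 51.5 grip 45.9
```

```bash
J="python3 -m jog"
$J '[[1,0,0,0.004,0],[1,0,0,0.003,0],[1,0,0,0.001,0],[1,0,0,0,0],[1,0,0,0,0]]' >/dev/null; python3 w.py
$J '[[-0.4,0,0,0,0],[-1,0,0,0,0],[-1,0,0,0,0],[-1,0,0,0,0]]' >/dev/null
$J '[[-1,0,0,-0.02,0],[-1,0,0,-0.035,0],[-1,0,0,-0.035,0],[-1,0,0,-0.03,0],[-1,0,0.02,0,0]]' >/dev/null; python3 w.py
$J '[[-1,0,0.04,0,0],[-1,0,0.04,0,0],[-1,0,0.04,0,0],[-1,0,0,0,0],[-1,0,0,0,0]]' >/dev/null; python3 w.py
python3 - <<'E'
from m import *
c=shot("top"); packs(c,[(340,215,395,275)],.09); packs(c,[(270,155,320,260)],.102)
crop(c,240,140,400,300,3.5,"t6")
E
```

```text
clock 24.6 press (51.2 32.9) z 79.6 world (586.8 79.9) heading-y 87.8 F [ 0.8 -0.4 -5.3] gap 51.2 grip 46.0
clock 25.4 press (55.1 50.9) z 207.1 world (591.4 97.8) heading-y 87.6 F [1.3 0.7 1.1] gap 85.6 grip 0.0
clock 25.8 press (51.0 175.2) z 199.5 world (592.1 222.1) heading-y 88.0 F [ 0.5 -0.7  0.7] gap 85.6 grip 0.0
(340, 215, 395, 275) centre mm [ 435.4 -128.2] yaw 6.5 dist 153.8
(340, 215, 395, 275) centre mm [ 489.4 -126.9] yaw 18.3 dist 47.2
(270, 155, 320, 260) centre mm [585.8  81.2] yaw -2.9 dist 48.0
```

View pics/t6.png

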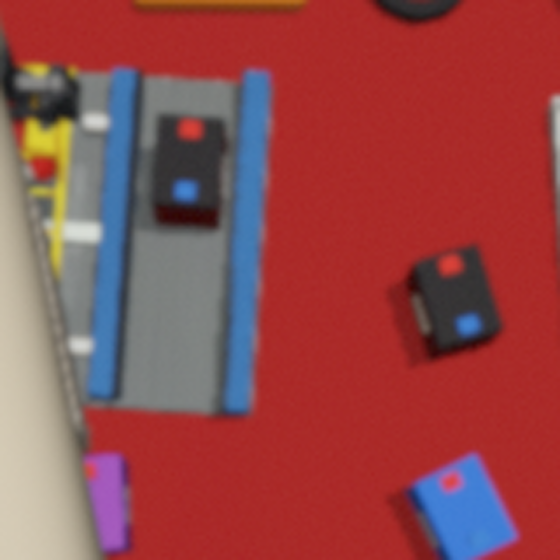

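Fresh A stands on the bed at crop (188,165). Fresh B has been knocked aside and now stands at (489,-127) mm with yaw 18°, crop (455,300). I'll go and get it.

```bash
J="python3 -m jog"
$J '[[-1,0.0068,-0.0271,0,0],[-1,0.0068,-0.0271,0,0],[-1,0.0068,-0.0271,0,0],[-1,0.0068,-0.0271,0,0],[-1,0.0068,-0.0271,0,0]]' >/dev/null
$J '[[-1,0.0068,-0.0271,0,0],[-1,0.0068,-0.0271,0,0],[-1,0.0068,-0.0271,0,0],[-1,0.0068,-0.0271,0,0],[-1,0.0068,-0.0271,0,0]]' >/dev/null
$J '[[-1,0.0068,-0.0271,0,0],[-1,0.0068,-0.0271,0,0],[-1,0.0068,-0.0271,0,0],[-1,0,0,0,-6.9],[-1,0,0,0,-6.9]]' >/dev/null
$J '[[-1,0,0,0,-6.9],[-1,0,0,0,0],[-1,0,0,0,0]]' >/dev/null;python3 w.py
python3 - <<'E'
from h import *
s=shot("scene"); crop(s,220,130,400,265,3,"b")
d=np.array([489.4,-126.9])-env.get_state()["tcp_pos"][:2]*1000
a=np.radians(18.3); print("tool x %.1f y %.1f"%(-d@[np.cos(a),np.sin(a)],d@[-np.sin(a),np.cos(a)]))
E
```

```text
clock 27.3 press (-38.0 -180.4) z 199.5 world (489.5 -129.9) heading-y 108.1 F [-0.3  0.4  0.3] gap 85.4 grip 0.0
tool x -0.6 y 2.6
```

View pics/b.png

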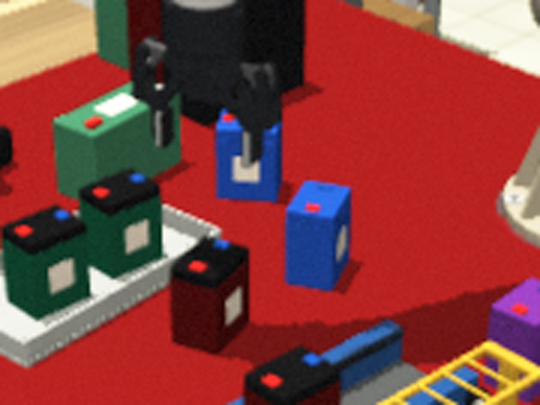

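The maroon pack, crop (210,295), is directly below the open gripper, and the blue look-alike is clear of it. I'll descend and grasp.

```bash
J="python3 -m jog"
$J '[[-1,0,0.0025,0.03,0],[-1,0,0,0.035,0],[-1,0,0,0.035,0],[-1,0,0,0.028,0],[-1,0,0,0,0]]' >/dev/null; $J '[[-1,0,0,0,0],[-1,0,0,0,0]]' >/dev/null; python3 w.py
```

```text
clock 28.0 press (-37.4 -177.4) z 72.8 world (490.2 -126.9) heading-y 108.4 F [0.2 0.1 0.4] gap 85.1 grip 0.0
```

```bash
J="python3 -m jog"
$J '[[-1,0,0,0.005,0],[-1,0,0,0,0],[1,0,0,0,0],[1,0,0,0,0],[1,0,0,0,0]]' 40 >/dev/null; $J '[[1,0,0,0,0],[1,0,0,0,0]]' >/dev/null; python3 w.py
$J '[[1,0,0,-0.025,0],[1,0,0,-0.035,0],[1,0,0,-0.035,0],[1,0,0,-0.03,0],[1,0,0,0,6.9]]' >/dev/null; $J '[[1,0,0,0,6.9],[1,0,0,0,6.8],[1,0,0,0,0],[1,0,0,0,0]]' >/dev/null; python3 w.py
```

```text
clock 28.6 press (-37.7 -177.5) z 67.1 world (489.9 -126.9) heading-y 108.4 F [-0.8 -1.7  6.1] gap 51.3 grip 42.0
clock 29.3 press (-39.4 -176.5) z 190.0 world (488.3 -125.9) heading-y 88.0 F [-0.3 -0.5 -6.2] gap 51.4 grip 46.4
```

```bash
J="python3 -m jog"
$J '[[1,0.0011,0.0262,0,0],[1,0.0011,0.0262,0,0],[1,0.0011,0.0262,0,0],[1,0.0011,0.0262,0,0],[1,0.0011,0.0262,0,0]]' >/dev/null
$J '[[1,0.0011,0.0262,0,0],[1,0.0011,0.0262,0,0],[1,0.0011,0.0262,0,0],[1,0,0,0,0],[1,0,0,0,0]]' >/dev/null
$J '[[1,0,0,0,0],[1,0,0,0,0]]' >/dev/null; python3 w.py
$J '[[1,0,0,0.03,0],[1,0,0,0.03,0],[1,0,0,0.03,0],[1,0,0,0.012,0],[1,0,0,0,0]]' >/dev/null; $J '[[1,0,0,0,0],[1,0,0,0,0]]' >/dev/null; python3 w.py
```

```text
clock 30.3 press (-47.5 31.9) z 190.9 world (488.2 82.7) heading-y 87.9 F [-0.4 -0.  -6.1] gap 51.7 grip 45.8
clock 30.9 press (-46.1 32.0) z 90.5 world (489.6 82.8) heading-y 87.8 F [ 0.6 -0.1 -6.2] gap 51.2 grip 45.9
```

```bash
J="python3 -m jog"
$J '[[1,0,0,0.005,0],[1,0,0,0.004,0],[1,0,0,0.002,0],[1,0,0,0,0],[1,0,0,0,0]]' >/dev/null; python3 w.py
$J '[[-0.4,0,0,0,0],[-1,0,0,0,0],[-1,0,0,0,0],[-1,0,0,0,0]]' >/dev/null
$J '[[-1,0,0,-0.02,0],[-1,0,0,-0.035,0],[-1,0,0,-0.035,0],[-1,0,0,-0.03,0],[-1,0.002,0.02,0,0]]' >/dev/null
$J '[[1,0.003,0.033,0,0],[1,0.003,0.033,0,0],[1,0.003,0.033,0,0],[1,0.003,0.033,0,0],[1,0.003,0.033,0,0]]' >/dev/null
$J '[[1,0,0,0,0],[1,0,0,0,0]]' >/dev/null; python3 w.py
python3 - <<'E'
from m import *
c=shot("top"); packs(c,[(270,155,320,210),(270,205,320,260)],.102)
E
```

```text
clock 31.3 press (-46.7 32.5) z 79.2 world (489.0 83.3) heading-y 87.8 F [-1.3 -1.6  1. ] gap 51.4 grip 46.9
clock 32.6 press (-64.9 219.1) z 198.1 world (478.0 270.4) heading-y 88.0 F [ 0.2 -0.7 -0.4] gap 0.6 grip 0.0
(270, 155, 320, 210) centre mm [585.7  81.3] yaw -3.0 dist 48.1
(270, 205, 320, 260) centre mm [488.8  83.8] yaw -3.1 dist 48.1
```

Both fresh packs stand on the bed with the jaw open. Now I'll lower behind the 154° spoke and turn clockwise.

```bash
J="python3 -m jog"
$J '[[1,0,-0.001,0.03,0],[1,0,0,0.03,0],[1,0,0,0.03,0],[1,0,0,0.024,0],[1,0,0,0,0]]' >/dev/null; $J '[[1,0,0,0,0],[1,0,0,0,0]]' >/dev/null; python3 w.py
python3 - <<'E'
from h import *
c=shot("scene"); crop(c,290,190,450,310,4,"peg2")
E
```

```text
clock 33.3 press (-63.4 216.0) z 85.8 world (479.4 267.3) heading-y 87.8 F [ 0.2 -1.   0.3] gap 0.0 grip 0.0
```

View pics/peg2.png

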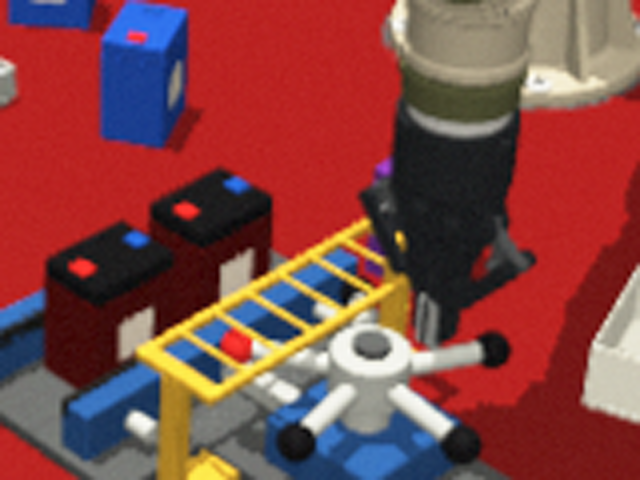

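The fingers sit between two spokes, crop (435,320), behind the spoke with its ball at (490,350). I'll push clockwise.

```bash
J="python3 -m jog"
$J '[[1,-0.0003,0.0089,0,0],[1,-0.0016,0.0088,0,0],[1,-0.0028,0.0085,0,0],[1,-0.0039,0.0080,0,0],[1,-0.0050,0.0074,0,0]]' >/dev/null; python3 w.py
$J '[[1,-0.0060,0.0066,0,0],[1,-0.0068,0.0057,0,0],[1,-0.0076,0.0047,0,0],[1,-0.0082,0.0036,0,0],[1,-0.0086,0.0025,0,0]]' >/dev/null; python3 w.py
$J '[[1,-0.0089,0.0012,0,0],[1,-0.0089,0,0,0],[1,-0.0089,-0.0012,0,0],[1,-0.0086,-0.0025,0,0],[1,-0.0082,-0.0036,0,0]]' >/dev/null; python3 w.py
```

```text
clock 33.7 press (-51.4 257.7) z 85.0 world (492.9 308.5) heading-y 87.8 F [-3.1 -5.9  0.6] gap -0.2 grip 2.9
clock 34.1 press (-16.3 280.9) z 83.8 world (528.9 330.4) heading-y 87.9 F [-6.5 -4.6 -0.3] gap -0.1 grip 3.3
clock 34.6 press (26.2 276.4) z 84.0 world (571.2 324.2) heading-y 88.0 F [-10.5   0.    1.9] gap 0.2 grip 4.2
```

```bash
J="python3 -m jog"
$J '[[1,-0.0076,-0.0047,0,0],[1,-0.0068,-0.0057,0,0],[1,-0.0060,-0.0066,0,0],[1,-0.0050,-0.0074,0,0],[1,-0.0039,-0.0080,0,0]]' >/dev/null; python3 w.py
$J '[[1,-0.0028,-0.0085,0,0],[1,-0.0016,-0.0088,0,0],[1,0,0,0,0]]' >/dev/null; python3 w.py
$J '[[1,0,0.005,-0.027,0],[1,0,0,-0.027,0],[1,0,0,0,0]]' >/dev/null; python3 w.py
python3 - <<'E'
from m import *
c=shot("top"); H=hsv(c)
for b in blobs(cv2.inRange(H,(100,90,60),(125,255,255)),(265,155,325,265),100,9999):print(rect(c,b,.05))
packs(c,[(270,155,320,208),(270,208,320,260)],.102)
for b in blobs(cv2.inRange(H,(0,150,195),(8,255,255))|cv2.inRange(H,(172,150,195),(180,255,255)),(190,160,265,240),6,200):
    d=pt(c,*b.mean(0),.09)*1000-[542.8,268.9]; print("red",np.round(d),np.degrees(np.arctan2(d[1],d[0]))+2.2)
E
```

```text
clock 35.0 press (57.7 246.2) z 85.2 world (601.5 292.8) heading-y 88.0 F [-4.   7.2  1.1] gap -0.1 grip 3.7
clock 35.2 press (63.8 227.3) z 85.5 world (606.9 273.7) heading-y 87.9 F [-1.7  3.2  1. ] gap -0.4 grip 1.6
clock 35.5 press (66.8 232.8) z 145.1 world (610.1 279.0) heading-y 87.9 F [1.5 0.1 1.2] gap -0.2 grip 0.0
(array([534.,  37.]), array([ 22., 269.]), np.float32(-2.1))
(array([537., 125.]), array([ 23., 260.]), np.float32(-2.2))
(270, 155, 320, 208) centre mm [585.8  81.1] yaw -2.7 dist 48.0
(270, 208, 320, 260) centre mm [488.8  83.8] yaw -3.4 dist 48.1
```

```bash
J="python3 -m jog"
$J '[[1,0.0258,0.001,0,0],[1,0.0258,0.001,0,0],[1,0.0258,0.001,0,0],[1,0.0258,0.001,0,0],[1,0.0258,0,0,0]]' >/dev/null
$J '[[1,0,0,0,0],[1,0,0,0.03,0],[1,0,0,0.03,0],[1,0,0,0,0],[1,0,0,0,0]]' >/dev/null; python3 w.py
```

```text
clock 36.4 press (-66.7 234.0) z 77.0 world (476.7 285.4) heading-y 87.9 F [-0.4 -0.3  0.1] gap 0.2 grip 0.0
```

```bash
J="python3 -m jog"
$J '[[1,-0.0035,0.0085,-0.002,0],[1,-0.0045,0.0080,-0.002,0],[1,-0.0055,0.0074,-0.001,0],[1,-0.0060,0.0066,0,0],[1,-0.0068,0.0057,0,0]]' >/dev/null; python3 w.py
$J '[[1,-0.0076,0.0047,0,0],[1,-0.0082,0.0036,0,0],[1,-0.0086,0.0025,0,0],[1,-0.0089,0.0012,0,0],[1,-0.0089,0,0,0]]' >/dev/null; python3 w.py
python3 - <<'E'
from m import *
c=shot("top"); packs(c,[(270,155,320,208),(270,208,320,260)],.102)
E
```

```text
clock 36.8 press (-39.4 270.3) z 84.1 world (505.4 320.6) heading-y 87.8 F [-4.5 -6.6  0.6] gap 0.0 grip 3.1
clock 37.2 press (0.8 282.7) z 83.4 world (546.0 331.5) heading-y 87.9 F [-9.6 -2.2  2.1] gap -0.2 grip 4.2
(270, 155, 320, 208) centre mm [586.   79.1] yaw -2.3 dist 48.0
(270, 208, 320, 260) centre mm [489.   82.5] yaw -2.2 dist 48.4
```

```bash
J="python3 -m jog"
$J '[[1,-0.0089,-0.0012,0,0],[1,-0.0086,-0.0025,0,0],[1,-0.0082,-0.0036,0,0],[1,-0.0076,-0.0047,0,0],[1,-0.0068,-0.0057,0,0]]' >/dev/null; python3 w.py
$J '[[1,-0.0060,-0.0066,0,0],[1,-0.0027,-0.0037,0,0],[1,-0.0025,-0.0038,0,0]]' >/dev/null; python3 w.py
$J '[[1,-0.0022,-0.0039,0,0],[1,-0.0022,-0.0039,0,0]]' >/dev/null; python3 w.py
python3 - <<'E'
from m import *
c=shot("top"); H=hsv(c); packs(c,[(270,155,320,208),(270,208,320,260)],.102)
for b in blobs(cv2.inRange(H,(100,90,60),(125,255,255)),(265,155,325,265),100,9999):print(rect(c,b,.05))
E
```

```text
clock 37.7 press (40.7 267.1) z 83.6 world (585.3 314.4) heading-y 88.0 F [-9.1  4.5  0.7] gap -0.0 grip 4.4
clock 37.9 press (54.1 253.4) z 84.4 world (598.2 300.1) heading-y 87.9 F [-4.6  5.3  0.1] gap 0.0 grip 2.9
clock 38.1 press (58.8 245.9) z 84.7 world (602.6 292.5) heading-y 88.0 F [-3.6  5.6  0.6] gap 0.0 grip 2.8
(270, 155, 320, 208) centre mm [585.7  73. ] yaw -2.6 dist 47.7
(270, 208, 320, 260) centre mm [488.8  76.9] yaw -1.8 dist 48.0
(array([534.,  38.]), array([ 23., 269.]), np.float32(-2.2))
(array([537., 115.]), array([ 23., 260.]), np.float32(-2.3))
```

```bash
J="python3 -m jog"
$J '[[1,-0.0011,-0.0028,0,0],[1,-0.0011,-0.0028,0,0],[1,0,0,0,0]]' >/dev/null; python3 w.py
$J '[[1,-0.0009,-0.0028,0,0],[1,-0.0008,-0.0028,0,0],[1,0,0,0,0]]' >/dev/null; python3 w.py
$J '[[1,-0.0005,-0.002,0,0],[1,0,0,0,0]]' >/dev/null; python3 w.py
```

```text
clock 38.4 press (61.9 239.2) z 84.6 world (605.4 285.7) heading-y 87.9 F [-1.8  3.8  1.1] gap 0.3 grip 1.9
clock 38.6 press (62.3 236.3) z 84.7 world (605.7 282.7) heading-y 88.0 F [-5.7 13.7  2.7] gap 0.2 grip 6.2
clock 38.8 press (62.3 235.8) z 84.8 world (605.7 282.2) heading-y 88.1 F [-5.6 17.3  3.2] gap 0.1 grip 8.2
```

The capstan has stopped hard with about 18 N on the spoke. I'll hold briefly, back off, lift clear and check.

```bash
J="python3 -m jog"
$J '[[1,-0.0003,-0.001,0,0],[1,0,0,0,0],[1,0,0,0,0]]' >/dev/null; python3 w.py
$J '[[1,0.001,0.004,0,0],[1,0.002,0.006,0,0],[1,0,0,-0.03,0],[1,0,0,-0.04,0],[1,0,0,-0.04,0]]' >/dev/null
$J '[[1,0.01,0.03,-0.02,0],[1,0.02,0.03,0,0],[1,0.02,0.03,0,0],[1,0.02,0.03,0,0],[1,0.02,0.03,0,0]]' >/dev/null
$J '[[1,0.03,0.01,0,0],[1,0,0,0,0],[1,0,0,0,0]]' >/dev/null; python3 w.py
python3 - <<'E'
from m import *
c=shot("top"); H=hsv(c); packs(c,[(270,155,320,208),(270,208,320,260)],.102); packs(c,[(395,160,465,275)],.095)
for b in blobs(cv2.inRange(H,(100,90,60),(125,255,255)),(265,155,325,265),100,9999):print(rect(c,b,.05))
im=np.hstack([c["img"][110:290,170:520]]); cv2.imwrite("pics/fin.png",cv2.resize(im[...,::-1],None,fx=2.2,fy=2.2,interpolation=cv2.INTER_CUBIC))
E
```

```text
clock 39.0 press (62.3 235.6) z 84.8 world (605.7 282.1) heading-y 88.1 F [-6.7 20.   2.5] gap -0.0 grip 9.2
clock 40.1 press (-60.6 400.1) z 214.1 world (489.2 451.2) heading-y 88.0 F [ 0.7 -0.2  0.4] gap 0.0 grip 0.0
(270, 155, 320, 208) centre mm [585.6  72.1] yaw -2.0 dist 47.8
(270, 208, 320, 260) centre mm [488.7  76.2] yaw -2.5 dist 47.9
(395, 160, 465, 275) centre mm [ 463.9 -294.1] yaw -2.2 dist 48.4
(395, 160, 465, 275) centre mm [ 570.9 -287.3] yaw -2.2 dist 47.9
(array([534.,  38.]), array([ 23., 269.]), np.float32(-2.3))
(array([536., 114.]), array([ 23., 260.]), np.float32(-2.2))
```

View pics/fin.png

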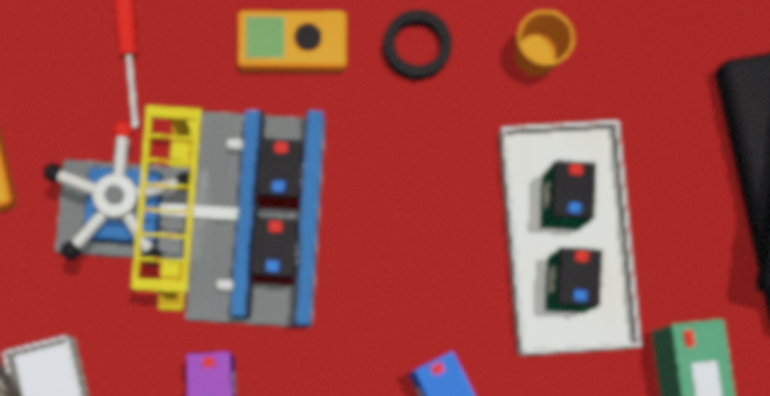

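The jaw is closed on both maroon packs, at (279,170) and (274,245). Both green packs stand in the tray, at (572,190) and (575,278). The red spoke is back at its start angle, the bystanders are where they were, and the arm is clear.

```bash
python3 -c "
from workcell import env
print(env.hand_in())"
```

```text
the job is handed in; nothing more can be done
None
```

The job is handed in: both finished packs stand in the tray, and both fresh packs stand on the press bed gripped by the closed jaw. Fresh B was knocked aside mid-run and I found it again. The hand-in gave no verdict; the last picture and force readings showed everything in place.

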